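Set the photo scale beside a pinned beetle

ROBOT

A 6-joint arm with a two-finger parallel gripper is mounted at the origin on a cart in front of the work surface, level with it; the furniture and walls round the work are solid. World frame = base frame: x ahead of the robot, y to its left, z up, the work surface at z = 0. Lengths are in m, angles in degrees, forces in N, time in s.
With the tool pointing down it reaches from about 0.325 to 0.775 m from the base axis. Payload 5.5 kg.
Tool frame: the origin (TCP) lies midway between the tips of the shut fingers; the grasp point (between the pads) lies bot.grip_depth behind it (bot.grip_depth is the distance from the TCP to the grasp point, in m); z points along the fingers, y is the line along which they close (so a half turn about z gives the same grasp; the last joint's range is limited). The gripper opens to 88 mm and grips with 3 to 60 N. Pads are 20 mm wide; open, the fingers measure 115 mm over their backs; the gripper's body (75 mm by 178 mm) begins 61 mm behind the grasp point.
Start: joints at [62.011, 5.22, 70.514, -0, 104.267, -3.249], TCP at [0.251, 0.545, 0.223] pointing down, gripper open.
Joint ranges: [-164.24, 164.24], [-49.07, 125.15], [9.68, 141.18], [-86.29, 266.29], [3.28, 154.24], [-151.56, 151.56]. Speed limits (degrees/s): [147.25, 147.25, 172.46, 180, 180, 180].

INTERFACE

Orientations are given as a 3x3 rotation matrix whose columns are the frame's x, y, z axes.
In Python, from station import bot gives the robot as it stands.
- The arm moves only by the tool send_rows, never from a script. Its argument "commands" is a list of rows, each a list of 5 numbers: the closure, from -1 (fully open) to 1 (shut), then the shift along the world's x, y, z in cm, then the turn about the world's z in rad. In form: [[gripper, tx, ty, tz, turn], ...]. A call has 1 to 20 rows; each row shifts and turns the commanded pose from where the row before left it; what a row does not reach is not made up. A row lasts 1/12 s, in which the tool goes at most 41.7 mm and 7.16 degrees, less where a joint would pass 70% of its speed; a pose out of reach is approached as far as the arm can. A call is refused whole if a number of a shift passes 4.17 or a number of a turn 0.125, either way. A call with a gripper value outside its range is refused whole. The fingers move at their own pace and stop on an object; "squeeze" is the grip in N (left out, the last holds). Time passes only in rows, so rows that do not move let the fingers close. It gives the time, the measured TCP pose, the force, the opening and the grip force at its end, in the units of the state.
- bot.get_obs(): the state, without advancing time (a new reading comes with each control period).
- bot.camera(name): name is "scene" or "top"; returns the picture (400x640x3 uint8, red, green, blue); there is no depth.
- bot.camera_params(name): a dict with "intrinsics" (3x3 intrinsics, pixels), "R" (3x3) and "t" (3): a world point X has camera coordinates R X + t. Camera axes: x right, y down, z forward; pixel columns grow to the right and rows downward; lengths in m; the calibration is good to about 2 mm. A picture is of the moment at which its call begins. camera_params takes no time and is no camera call.
- bot.hand_in(): hands the job in; it is judged then, once.
The state is a dict: "clock": time; "q": joint angles; "dq": joint speeds; "joint_efforts": joint torques, N m; "eef_pos": TCP position; "orientation": TCP orientation; "force": force on the tool from outside, world axes, zero at the start; "moment": the same for the moment, N m; "width": finger opening in m; "grip_force": force on a finger pad.
Only numpy, scipy, OpenCV 4.12 (cv2) and the standard library are available. Lean on these libraries where they do the work, as an engineer would, in place of code of your own. Each camera call takes 0.05 s, during which the arm holds its last target. There are 200 camera calls.

TASK

The pinned beetle beside the blue case that bears a white scale plate is to be photographed from above, with the scale at the height of its back. With the fingertips, push the foam cube that carries it straight across the desk until it stands flush against the side of the case that faces it, and slide the scale plate out over that same edge until just its graduated end, 30 mm up to the bold cross line, overhangs, square to the edge and alongside the beetle. Only push: pick nothing up, do not touch the beetle, and leave everything else where it is.

Things in the scene. Friction and masses are not known exactly. Their poses are not given: they have to be found in the camera images.
- slide_case: Flat closed blue plastic case, 126 (x) x 166 (y) x 26 (z) mm, lying on the desk; it cannot be moved. Origin at the centre of its underside. Its own -x points out of the long side over which the scale is to stand out (the side towards the foam cube, roughly to the robot's right); its y runs along that side.
- case_edge (a point): Middle of the top edge of that long side of the case: 63 mm from the case's centre along its -x, 26 mm above the desk.
- scale: Scale plate: flat white acrylic bar, 84 (x) x 28 (y) x 5 (z) mm, about 20 g, loose on top of the case, roughly at right angles to the edge. Origin at the centre of its underside (26 mm above the desk). Its own -x points to the graduated end. It slides freely; pushed at its plain end it stops when the push stops.
- scale_end (a point): Middle of the scale's graduated end, at its underside: 42 mm from the plate's centre along its -x.
- scale_line (a point): Middle of the bold black cross line on top of the scale, 30 mm from the graduated end; the black chequers and ticks lie between it and that end.
- cube: White foam cube with the beetle pinned over it, standing on the desk directly before the case's long side. Foam 24 (x) x 30 (y) x 18 (z) mm, about 15 g; 52 mm high with the pin. Origin: centre of its underside. Its y runs roughly at right angles to the case's edge; its two y faces are 24 mm wide, 15 mm from the origin: one looks to the case, push the other.
- beetle: The beetle and its pin, fixed to the cube: body and legs 30 (x) x 22 (y) mm, from 24 to 38 mm above the desk, pin up to 52 mm. Same origin and axes as the cube. Not to be touched.
- cube2: Second pinned specimen on a foam cube, farther from the case, 52 mm high: leave alone.
- cube3: Third pinned specimen on a foam cube, farther from the case, 52 mm high: leave alone.
- pin_block: Wooden stepped pinning block, 32 x 78 x 36 mm, on the desk: leave alone.
- labels: Banded stack of label cards, 40 x 57 x 10 mm, lying on the case beside the scale: leave alone.
- lens: Folding pocket loupe, 26 x 67 x 16 mm, on the desk: leave alone.
- vial: Glass vial with white cap, 21 mm across, 58 mm high, on the desk: leave alone.
- dish: Small round dish, 56 mm across, 10 mm high, on the desk: leave alone.
Not all that is in view belongs to the job. Leave any orange or red look-alike of the cube alone. There is more than one size of the scale; the one meant has the size given above.

How it is judged (in metres and radians):
At the end, for the whole second after the job is handed in: The scale lies flat and still on the case, its graduated end 30 mm (within 4) beyond the edge, square within 0.12 rad; the cube stands upright against the case (gap under 3.5 mm, square within 0.12 rad), its centre 31 to 80 mm to the side of the scale's centre line (x of scale_end in the frame of slide_case between -0.097 and -0.089 m and angle between the x axis of scale and the x axis of slide_case, either way round below 0.12 rad and x of cube in the frame of slide_case above -0.0815 m and angle between the y axis of cube and the x axis of slide_case, either way round below 0.12 rad and y of cube in the frame of scale between -0.08 and -0.031 m and height (world z) of scale below 0.029 m and angle between each of scale, cube's own z axis and vertical below 0.06 rad and linear speed of each of scale, cube below 0.01 m/s); the robot touches nothing.
It fails at once if the scale is lifted, tipped or falls off the case (height (world z) of scale above 0.034 m or height (world z) of scale below 0.02 m or angle between scale's own z axis and vertical above 0.2 rad).
It fails at once if the foam cube is lifted or tipped (height (world z) of cube above 0.008 m or angle between cube's own z axis and vertical above 0.35 rad).
It fails at once if the beetle or its pin is touched by the fingers, the arm or the scale (contact force between any of the fingers, the arm, scale and beetle above 0.3 N).
It fails at once if another thing on the desk or on the case is moved by more than 15 mm (distance of any of cube2, cube3, pin_block, labels, lens, vial, dish from where it was at the start of the episode above 0.015 m).
It also fails if it takes over 45 s, if anything falls off the work surface, if the arm or the gripper's body presses on something with over 40 N, if the wrist force passes 120 N, or if a joint passes its speed limit or range.

## Working session

There is one attempt and no reset: what is moved stays moved. The work goes in short steps, Python scripts to look and compute and a tool call to move; the robot and the scene stay as the last step left them, time stands still between calls to the robot, and variables do not carry over. Pictures are saved under pics/ and viewed, at most 10 in all, crops included, and the job is handed in when it is done.

Besides the shell and the picture viewer there is one more tool, called as name([rows], argument=value, ...), one row to a line, values as JSON. send_rows: Moves the arm, as the interface text tells. Its arguments: {"type":"object","properties":{"commands":{"type":"array","items":{"type":"array","items":{"type":"number"}}},"squeeze":{"type":"number"}},"required":["commands"]}

```bash
mkdir -p pics
python3 - <<'E'
from station import bot
import cv2,numpy as np
for n in("top","scene"):
    im=bot.camera(n); cv2.imwrite(f"pics/{n}0.png",im[:,:,::-1])
    p=bot.camera_params(n); print(n,p["intrinsics"].tolist(),np.round(p["R"],4).tolist(),np.round(p["t"],4).tolist())
o=bot.get_obs(); print(o["eef_pos"],np.round(o["orientation"],3).tolist(),o["width"],bot.grip_depth)
E
```

```text
top [[423.3524047722328, 0.0, 319.63807012720406], [0.0, 423.3524047722328, 199.91389023076962], [0.0, 0.0, 1.0]] [[-0.0231, -0.9997, 0.0057], [-0.9855, 0.0218, -0.1684], [0.1683, -0.0095, -0.9857]] [-0.0564, 0.5299, 0.9694]
scene [[520.3191777702198, 0.0, 319.4916453569789], [0.0, 520.3191777702198, 201.4275846899761], [0.0, 0.0, 1.0]] [[0.7309, -0.6821, -0.0219], [-0.4386, -0.4449, -0.7809], [0.5229, 0.5803, -0.6243]] [-0.429, 0.2642, 0.782]
[0.25098126 0.54471446 0.2216354 ] [[-0.908, 0.419, -0.001], [0.419, 0.908, -0.001], [0.0, -0.002, -1.0]] 0.0875924114295499 0.0187
```

View pics/top0.png

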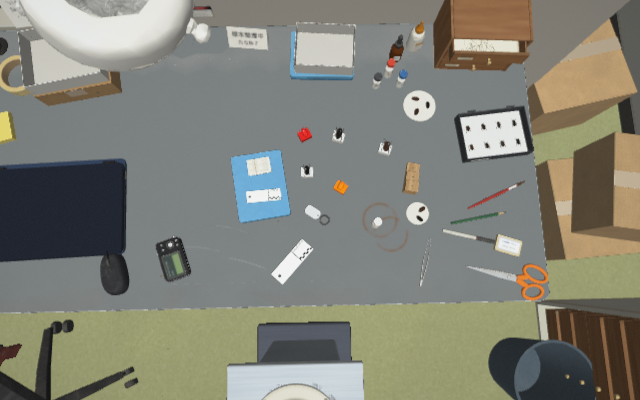

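View pics/scene0.png

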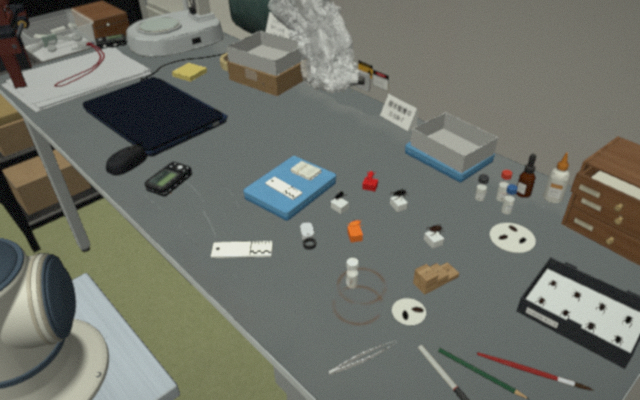

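The top view shows the blue case at (260,186) with a white scale on it at (264,196). There are three white cubes with specimens: (307,171), (339,135) and (385,148). The cube meant is (307,171), because it stands directly before the case's right side. The red (304,134) and orange (341,187) ones are look-alikes, and the large bar at (292,261) on the desk is the wrong-size scale. I'll confirm this in a crop and measure.

```bash
cat > h.py <<'E'
from station import bot
import cv2,numpy as np
def par(n):
    p=bot.camera_params(n); return np.array(p["intrinsics"]),np.array(p["R"]),np.array(p["t"])
def ray(n,uv,z):
    K,R,t=par(n); uv=np.atleast_2d(uv).astype(float)
    d=(R.T@np.linalg.inv(K)@np.c_[uv,np.ones(len(uv))].T).T; C=-R.T@t
    return C+d*((z-C[2])/d[:,2])[:,None]
def proj(n,X):
    K,R,t=par(n); c=(K@(R@np.atleast_2d(X).T+t[:,None])).T; return c[:,:2]/c[:,2:]
def avg(n,k=4): return np.mean([bot.camera(n).astype(float) for _ in range(k)],0)
def crop(im,x0,y0,x1,y1,s,f):
    cv2.imwrite(f,cv2.resize(np.uint8(im)[y0:y1,x0:x1,::-1],None,fx=s,fy=s,interpolation=cv2.INTER_CUBIC))
def up(im,x0,y0,x1,y1,s=8):
    return cv2.resize(np.uint8(im)[y0:y1,x0:x1],None,fx=s,fy=s,interpolation=cv2.INTER_CUBIC)
def cnts(mask,x0,y0,s=8):
    c,_=cv2.findContours(mask.astype(np.uint8),cv2.RETR_EXTERNAL,cv2.CHAIN_APPROX_NONE)
    return [((q[:,0,:]+.5)/s-.5+[x0,y0],cv2.contourArea(q)/s/s) for q in c]
E
python3 - <<'E'
from h import *
im=avg("top"); np.save("top.npy",im); crop(im,225,140,325,230,7,"pics/c1.png")
s=avg("scene"); np.save("scene.npy",s); crop(s,235,145,375,225,5,"pics/c2.png")
K,R,t=par("top"); print("cam",-R.T@t)
u=up(im,225,120,405,235); h=cv2.cvtColor(u,cv2.COLOR_RGB2HSV)
print("hsv", [h[(y-120)*8,(x-225)*8].tolist() for x,y in((245,185),(285,205),(289,205),(262,197),(303,175),(300,190))])
for nm,m,z in(("blue",(h[...,0]>95)&(h[...,0]<125)&(h[...,1]>120),.026),("white",(h[...,1]<60)&(h[...,2]>150),.018)):
    for c,a in cnts(m,225,120):
        if a<15: continue
        w=ray("top",c,z)[:,:2].astype(np.float32); r=cv2.minAreaRect(w*1000); print(nm,a,c.mean(0).round(1),np.round(r[0],1),np.round(r[1],1),r[2])
E
```

```text
cam [ 0.35777481 -0.05874794  1.04505606]
hsv [[102, 122, 214], [102, 125, 216], [101, 107, 169], [45, 2, 243], [60, 2, 229], [95, 12, 131]]
blue 3052.703125 [253.9 189.6] [571.1  77.1] [165.  123.5] 8.226034164428711
white 85.2890625 [376.7 222.2] [ 474.4 -206.4] [22.4 30.2] 47.395774841308594
white 157.6953125 [312.3 211.7] [504.1 -49.8] [41.2 26.6] 55.544063568115234
white 407.5703125 [263.2 195.2] [548.  70.] [30.8 86.2] 4.364631652832031
white 89.2734375 [306.7 172.2] [604.9 -37.9] [27.8 32.1] 0.9948044419288635
white 374.7109375 [258.3 165.8] [622.8  81.9] [42.7 58.6] 8.673596382141113
white 90.9453125 [384.8 148.9] [ 660.2 -235.2] [32.6 30.2] 72.03749084472656
white 79.9140625 [337.9 136.7] [ 695.2 -118.9] [32.3 30.2] 72.80390930175781
```

View pics/c1.png

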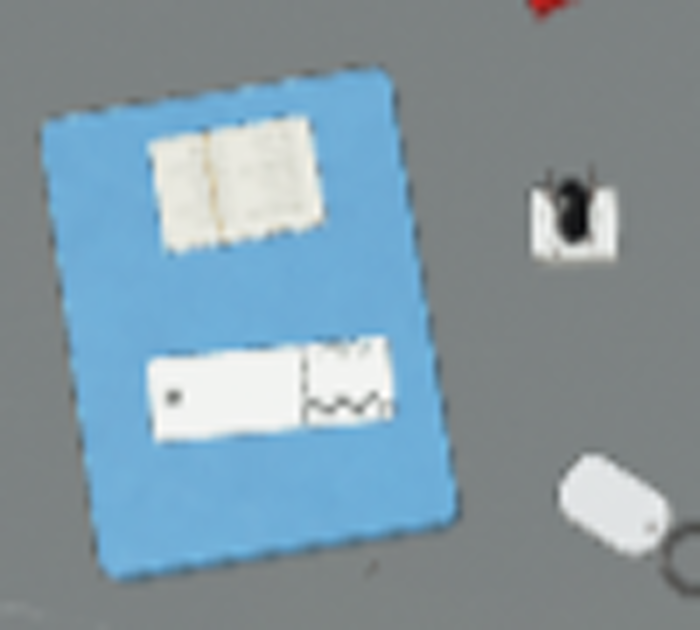

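View pics/c2.png

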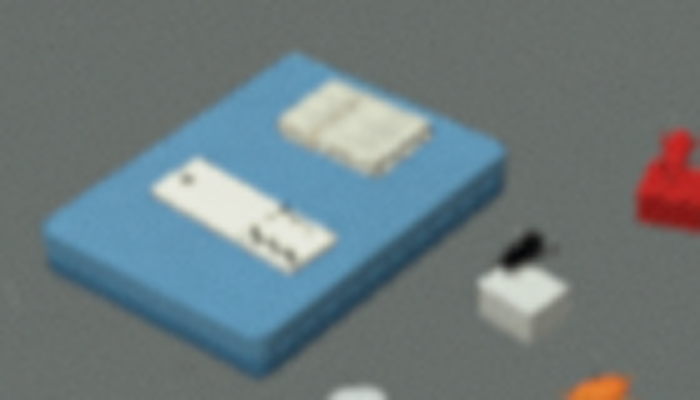

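The crops confirm it. The white cube with the black beetle, at (307,171) in the top view, stands before the case's right side. The 84 mm scale lies on the case with its chequered end to the right, and the labels sit 30 mm above it in the picture. Next I work out the frame.

```bash
cat > m.py <<'E'
from h import *
def rect(c,z):
    r=cv2.minAreaRect((ray("top",c,z)[:,:2]*1000).astype(np.float32)); b=cv2.boxPoints(r)
    e=max((b[1]-b[0],b[2]-b[1]),key=np.linalg.norm); return np.array(r[0]),np.linalg.norm(b[1]-b[0]),np.linalg.norm(b[2]-b[1]),e/np.linalg.norm(e)
def measure(im):
    u=up(im,225,120,330,235); h=cv2.cvtColor(u,cv2.COLOR_RGB2HSV)
    b=max(cnts((h[...,0]>95)&(h[...,0]<125)&(h[...,1]>113),225,120),key=lambda q:q[1])
    o,l1,l2,e=rect(b[0],.026); ey=e*-np.sign(e[0]); ex=np.array([ey[1],-ey[0]])
    print("case",o.round(1),round(l1,1),round(l2,1),"ang x",np.degrees(np.arctan2(ex[1],ex[0])).round(2))
    for c,a in cnts((h[...,1]<60)&(h[...,2]>165),225,120):
        if a<40: continue
        for z in (.031,.018):
            p,l1,l2,e=rect(c,z); d=p-o; e=e*np.sign(e@ex+1e-9)
            print(z,c.mean(0).round(0),"world",p.round(1),"size",round(l1,1),round(l2,1),"in case",(d@ex).round(1),(d@ey).round(1),"ang",np.degrees(np.arctan2(e@ey,e@ex)).round(1))
    return o,ex,ey
E
python3 -c "
from m import *
o,ex,ey=measure(np.load('top.npy')); print(ex,ey)"
```

```text
case [571.1  77.2] 124.3 165.8 ang x 98.21
0.031 [312. 212.] world [502.2 -50. ] size 25.1 39.6 in case -116.0 86.4 ang -42.1
0.018 [312. 212.] world [504.1 -49.9] size 25.4 40.2 in case -116.2 84.5 ang -42.1
0.031 [263. 195.] world [545.6  68.4] size 85.1 30.4 in case -5.1 26.5 ang -3.8
0.018 [263. 195.] world [548.  70.] size 86.2 30.8 in case -3.8 23.9 ang -3.8
0.031 [307. 172.] world [602.2 -38.2] size 26.4 30.4 in case -118.6 -14.3 ang -9.1
0.018 [307. 172.] world [605.4 -37.9] size 26.8 30.8 in case -118.8 -17.5 ang -9.1
0.031 [258. 166.] world [619.4  80.1] size 57.9 42.1 in case -4.0 -48.2 ang 0.5
0.018 [258. 166.] world [622.8  81.9] size 58.6 42.7 in case -2.7 -51.8 ang 0.5
[-0.14282586  0.9897478 ] [-0.9897478  -0.14282586]
```

send_rows([
  [1, 1.8, -3.1, 0, -0.05],
  [1, 1.8, -3.1, 0, -0.05],
  [1, 1.8, -3.1, 0, -0.05],
  [1, 1.8, -3.1, 0, -0.05],
  [1, 1.8, -3.1, 0, -0.05],
  [1, 1.8, -3.1, 0, -0.05],
  [1, 1.8, -3.1, 0, -0.05],
  [1, 1.8, -3.1, 0, -0.05],
  [1, 1.8, -3.1, 0, -0.05],
  [1, 1.8, -3.1, 0, -0.05],
  [1, 1.8, -3.1, 0, -0.05],
  [1, 1.8, -3.1, 0, -0.05],
  [1, 1.8, -3.1, 0, -0.05],
  [1, 1.8, -3.1, 0, -0.05],
  [1, 1.8, -3.1, 0, -0.05],
  [1, 1.8, -3.1, 0, -0.05],
  [1, 1.8, -3.1, 0, -0.05],
  [1, 1.8, -3.1, 0, -0.05],
  [1, 1.8, -3.1, 0, -0.05],
  [1, 1.8, -3.1, 0, -0.05],
], squeeze=5)

```text
clock: 2.17
eef_pos: [0.6117, -0.0768, 0.2227]
orientation: [[-0.136, 0.991, 0.0], [0.991, 0.136, 0.0], [-0.0, 0.0, -1.0]]
force: [0.9, 1.4, -0.1]
width: 0.0003
grip_force: 0.0
```

send_rows([
  [1, 0, 0, -3, 0.007],
  [1, 0, 0, -3, 0],
  [1, 0, 0, -3, 0],
  [1, 0, 0, -3, 0],
  [1, 0, 0, -3, 0],
  [1, 0, 0, -3, 0],
  [1, 0, 0, -2, 0],
  [1, 0, 0, -1.2, 0],
  [1, 0, 0, -0.4, 0],
  [1, 0, 0, 0, 0],
  [1, 0, 0, 0, 0],
])

```text
clock: 3.08
eef_pos: [0.612, -0.0752, 0.0083]
orientation: [[-0.146, 0.989, 0.002], [0.989, 0.146, -0.0], [-0.001, 0.002, -1.0]]
force: [-0.0, -0.2, 0.8]
width: 0.0003
grip_force: 0.0
```

Run:
```python
from h import *
a=bot.camera("top"); b=bot.camera("scene")
A=cv2.resize(a[140:230,240:370],None,fx=5,fy=5,interpolation=2); B=cv2.resize(b[150:250,270:400],None,fx=5,fy=3,interpolation=2)
cv2.imwrite("pics/d1.png",np.vstack([A,B[:150]])[:600,:,::-1])
o=bot.get_obs(); print(o["eef_pos"],o["force"])
```

```text
[ 0.61246308 -0.07527815  0.00897474] [ 0.33076585 -0.30322759  0.83133129]
```

View pics/d1.png

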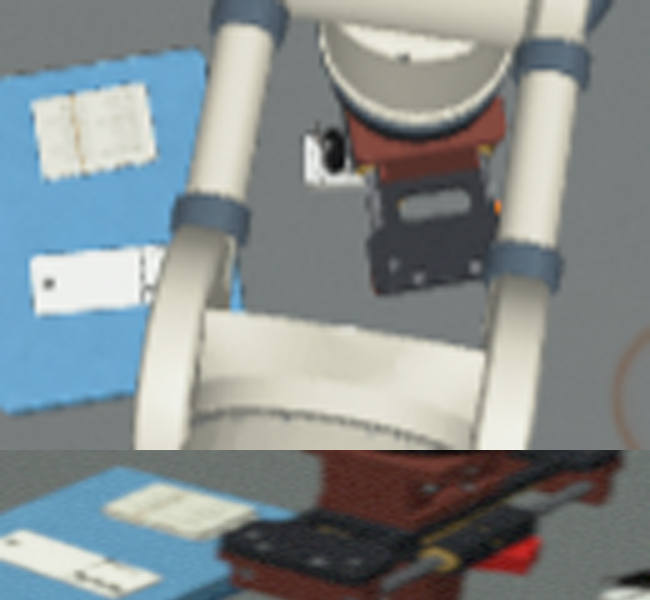

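send_rows([
  [1, 0, 0, -0.2, 0],
  [1, -0.04, 0.3, 0, 0],
  [1, -0.04, 0.3, 0, 0],
  [1, -0.05, 0.3, 0, 0],
  [1, -0.04, 0.3, 0, 0],
  [1, -0.04, 0.3, 0, 0],
  [1, -0.05, 0.3, 0, 0],
  [1, -0.04, 0.3, 0, 0],
  [1, -0.04, 0.3, 0, 0],
  [1, -0.05, 0.3, 0, 0],
  [1, -0.04, 0.3, 0, 0],
  [1, -0.04, 0.3, 0, 0],
  [1, -0.05, 0.3, 0, 0],
  [1, -0.04, 0.3, 0, 0],
  [1, -0.04, 0.3, 0, 0],
  [1, 0, 0, 0, 0],
  [1, 0, 0, 0, 0],
])

```text
clock: 4.6
eef_pos: [0.6051, -0.0329, 0.0046]
orientation: [[-0.146, 0.989, -0.0], [0.989, 0.146, -0.0], [-0.0, -0.0, -1.0]]
force: [0.0, 0.2, -1.2]
width: 0.0004
grip_force: 0.0
```

send_rows([
  [1, -0.03, 0.2, 0, 0],
  [1, -0.03, 0.2, 0, 0],
  [1, -0.03, 0.2, 0, 0],
  [1, -0.03, 0.2, 0, 0],
  [1, 0, 0, 0, 0],
  [1, 0, 0, 0, 0],
])

```text
clock: 5.1
eef_pos: [0.6039, -0.0249, 0.0046]
orientation: [[-0.146, 0.989, 0.0], [0.989, 0.146, -0.0], [-0.0, 0.0, -1.0]]
force: [-0.9, -0.4, 0.2]
width: 0.0006
grip_force: 0.0
```

Run:
```python
from h import *
im=avg("top"); crop(im,260,140,350,205,8,"pics/e1.png")
o=bot.get_obs(); print(o["eef_pos"],o["force"])
```

```text
[ 0.60391248 -0.02512583  0.00464005] [-0.36400738 -0.40597167 -0.23876179]
```

View pics/e1.png

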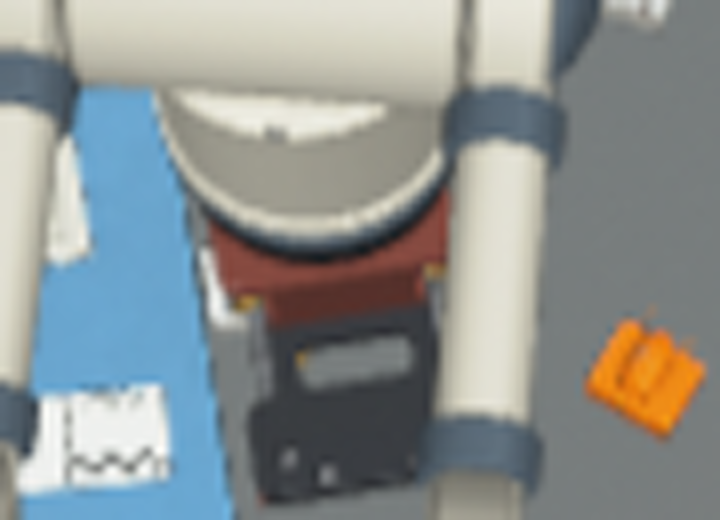

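The picture shows the cube's near corner at (287,177), almost touching the case edge at (286,177). I'll nudge it on and watch the force.

send_rows([
  [1, -0.01, 0.1, 0, 0],
  [1, -0.02, 0.1, 0, 0],
  [1, 0, 0, 0, 0],
  [1, 0, 0, 0, 0],
])

```text
clock: 5.63
eef_pos: [0.6036, -0.023, 0.0046]
orientation: [[-0.146, 0.989, -0.0], [0.989, 0.146, 0.0], [0.0, -0.0, -1.0]]
force: [-0.2, -0.2, -0.6]
width: 0.0004
grip_force: 0.0
```

send_rows([
  [1, -0.01, 0.1, 0, 0],
  [1, 0, 0, 0, 0],
  [1, 0, 0, 0, 0],
])

```text
clock: 5.88
eef_pos: [0.6035, -0.0224, 0.0046]
orientation: [[-0.145, 0.989, -0.0], [0.989, 0.145, -0.001], [-0.001, -0.0, -1.0]]
force: [-0.9, -2.2, -0.3]
width: 0.0006
grip_force: 1.0
```

Contact with the case is felt (2.2 N, at the predicted place). Retreating straight, then up and over to the scale's plain end.

send_rows([
  [1, 0.04, -0.3, 0, 0],
  [1, 0.1, -0.7, 0, 0],
  [1, 0.2, -1.5, 0, 0],
  [1, 0.2, -1.5, 0, 0],
  [1, 0, 0, 3, 0],
  [1, 0, 0, 4, 0],
  [1, 0, 0, 4, 0],
  [1, 0, 0, 2, 0],
  [1, -0.8, 2.8, 0, 0],
  [1, -0.8, 2.8, 0, 0],
  [1, -0.8, 2.8, 0, 0],
  [1, -0.8, 2.8, 0, 0],
  [1, -0.8, 2.8, 0, 0],
  [1, -0.8, 2.8, 0, 0],
  [1, -0.8, 2.8, 0, 0],
  [1, 0, 0, 0, 0],
  [1, 0, 0, 0, 0],
])

```text
clock: 7.3
eef_pos: [0.5531, 0.1338, 0.1348]
orientation: [[-0.147, 0.989, 0.0], [0.989, 0.147, -0.0], [-0.0, 0.0, -1.0]]
force: [0.2, -1.0, -0.5]
width: 0.0008
grip_force: 0.0
```

Run:
```python
from m import *
im=avg("top"); crop(im,225,120,330,205,7,"pics/f1.png")
o=bot.get_obs(); print(o["eef_pos"],o["force"])
try: measure(im)
except Exception as e: print(e)
```

```text
[0.55345698 0.1323073  0.13455602] [-0.14515489 -0.60619754  0.01310129]
case [571.2  77. ] 124.0 165.8 ang x 98.21
0.031 [228. 229.] world [465.4 151.4] size 19.4 27.7 in case 88.8 94.1 ang 82.6
0.018 [228. 229.] world [466.8 154.1] size 19.7 28.1 in case 91.2 92.3 ang 82.6
0.031 [312. 212.] world [502.2 -50. ] size 24.3 39.1 in case -115.9 86.4 ang -42.3
0.018 [312. 212.] world [504.1 -49.9] size 24.7 39.6 in case -116.0 84.5 ang -42.3
0.031 [263. 195.] world [545.6  68.3] size 85.1 30.3 in case -4.9 26.6 ang -3.8
0.018 [263. 195.] world [548.  70.] size 86.2 30.7 in case -3.7 24.0 ang -3.8
0.031 [290. 175.] world [594.9   1.8] size 31.0 26.3 in case -77.9 -12.8 ang 1.0
0.018 [290. 175.] world [598.    2.5] size 31.4 26.7 in case -77.5 -15.9 ang 1.0
0.031 [227. 187.] world [572.3 153.3] size 18.7 107.6 in case 75.4 -12.0 ang 82.6
0.018 [227. 187.] world [575. 156.] size 19.0 108.9 in case 77.7 -15.1 ang 82.6
0.031 [258. 166.] world [619.4  80.1] size 57.7 42.1 in case -3.8 -48.2 ang 0.5
0.018 [258. 166.] world [622.8  81.9] size 58.4 42.7 in case -2.6 -51.8 ang 0.5
```

View pics/f1.png

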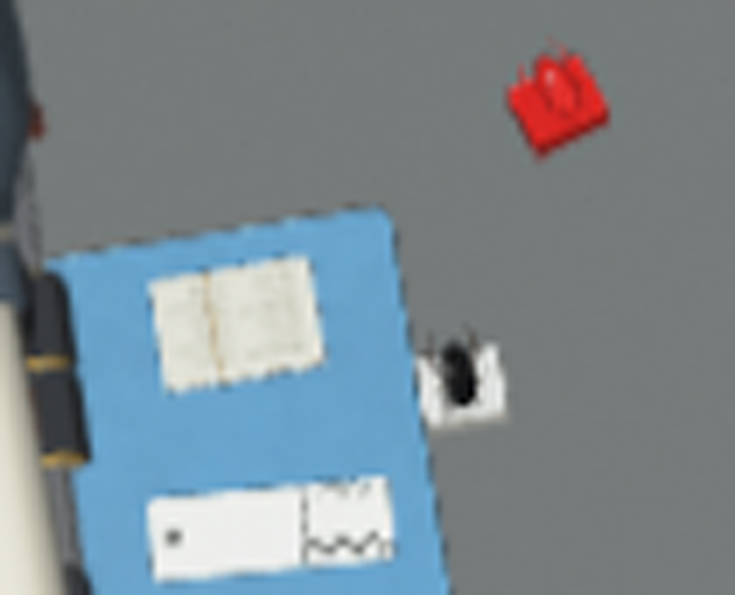

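The cube now stands flush against the case: x = −77.5 mm, 1° off square, white faces at (283–297,170–180). The scale and labels have not moved. Next I lower behind the plain end of the scale.

send_rows([
  [1, -1.5, 0.1, 0, 0],
  [1, 0, 0, -3, 0],
  [1, 0, 0, -3, 0],
  [1, 0, 0, -2, 0],
  [1, 0, 0, -1.5, 0],
  [1, 0, 0, -0.6, 0],
  [1, 0, 0, -0.3, 0],
  [1, 0, 0, 0, 0],
  [1, 0, 0, 0, 0],
  [1, 0, 0, 0, 0],
])

```text
clock: 8.33
eef_pos: [0.5389, 0.1349, 0.0322]
orientation: [[-0.145, 0.989, 0.002], [0.989, 0.145, 0.0], [0.0, 0.002, -1.0]]
force: [-0.5, 0.2, -0.6]
width: 0.0003
grip_force: 0.0
```

send_rows([
  [1, 0, 0, -0.2, 0],
  [1, 0, 0, 0, 0],
  [1, 0, 0, 0, 0],
  [1, 0, 0, 0, 0],
])

```text
clock: 8.67
eef_pos: [0.538, 0.135, 0.0289]
orientation: [[-0.146, 0.989, 0.0], [0.989, 0.146, 0.0], [-0.0, 0.0, -1.0]]
force: [0.1, 0.4, 0.0]
width: 0.0003
grip_force: 0.0
```

send_rows([
  [1, 0, 0, -0.1, 0],
  [1, 0.04, -0.3, 0, 0],
  [1, 0.04, -0.3, 0, 0],
  [1, 0.05, -0.3, 0, 0],
  [1, 0.04, -0.3, 0, 0],
  [1, 0.04, -0.3, 0, 0],
  [1, 0.05, -0.3, 0, 0],
  [1, 0.04, -0.3, 0, 0],
  [1, 0.04, -0.3, 0, 0],
  [1, 0.05, -0.3, 0, 0],
  [1, 0.04, -0.3, 0, 0],
  [1, 0.04, -0.3, 0, 0],
  [1, 0.05, -0.3, 0, 0],
  [1, 0.04, -0.3, 0, 0],
  [1, 0.04, -0.3, 0, 0],
  [1, 0.05, -0.3, 0, 0],
  [1, 0.04, -0.3, 0, 0],
  [1, 0.04, -0.3, 0, 0],
  [1, 0, 0, 0, 0],
  [1, 0, 0, 0, 0],
])

```text
clock: 10.33
eef_pos: [0.5452, 0.0837, 0.0276]
orientation: [[-0.145, 0.989, -0.0], [0.989, 0.145, 0.0], [0.0, -0.0, -1.0]]
force: [-0.6, -0.3, 0.3]
width: 0.0008
grip_force: 0.0
```

Run:
```python
from m import *
im=avg("top"); crop(im,225,140,330,225,7,"pics/g1.png")
o=bot.get_obs(); p=o["eef_pos"]; print(p,o["force"])
d=p[:2]*1000-[571.1,77.1]; ex=np.array([-.1428,.9897]); print("tcp in case x",d@ex,"y",d@[-.9897,-.1428])
```

```text
[0.54519147 0.08406684 0.02764081] [-0.48123021  0.79273    -0.0882365 ]
tcp in case x 10.594816809956875 y 24.646804379576317
```

View pics/g1.png

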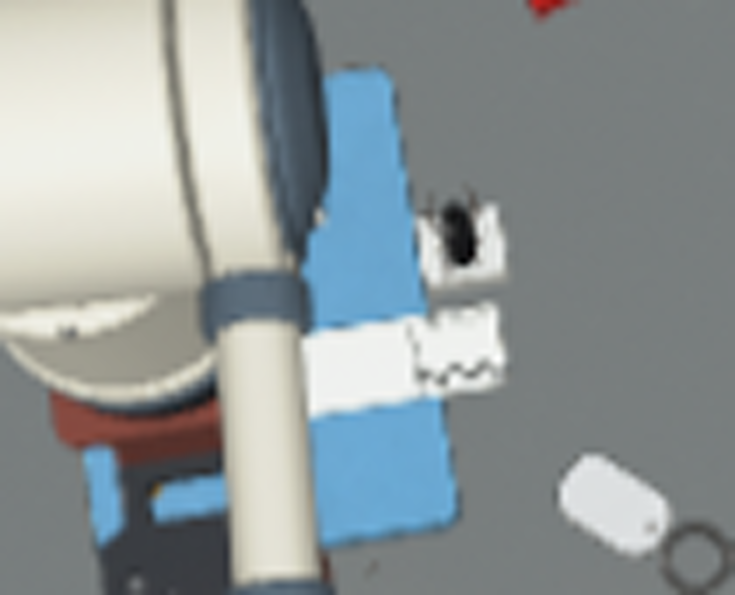

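The picture shows the scale square to the edge and still short. The bold line is at about (285,190), the case edge at about (287,190) and the graduated end at about (296.5,190). Now I measure the remainder.

```bash
cat > e.py <<'E'
from m import *
O=np.array([571.1,77.1]); a=np.radians(98.21); ex=np.array([np.cos(a),np.sin(a)]); ey=np.array([-np.sin(a),np.cos(a)])
def toworld(x,y): return O+x*ex+y*ey
def prof(im,lo,hi,ys,z):  # gray samples along case x at given case y's
    xs=np.arange(lo,hi,.25); P=[[np.r_[toworld(x,y),z*1000]/1000 for x in xs] for y in ys]
    out=[]
    for r in P:
        uv=proj("top",np.array(r)).astype(np.float32)
        out.append(cv2.remap(im.astype(np.float32),uv[None,:,0],uv[None,:,1],cv2.INTER_LINEAR)[0])
    return xs,np.array(out)
def run():
    im=avg("top",6)
    # graduated end: white->grey, mean level crossing of green
    for y in (14,18,22,25,28,32,36):
        xs,p=prof(im,-110,-80,[y],.031); g=p[0,:,0]; th=(g[:8].mean()+g[-24:].max())/2
        print("y",y,"end x",xs[np.argmax(g>th)])
    # case edge: R-B contrast, at y beside the scale
    for y in (-50,-40,46,55,65,75):
        xs,p=prof(im,-75,-50,[y],.026); d=p[0,:,2]-p[0,:,0]; th=(d[:12].mean()+d[-20:].mean())/2
        print("y",y,"edge x",xs[np.argmax(d>th)])
    xs,p=prof(im,-75,-35,np.arange(17,33,1.),.031); g=p[:,:,0].mean(0); k=np.argmin(g[20:-1])+20; print("line x",xs[k])
    print(np.round(g[::4]).astype(int))
E
python3 -c "
from e import *
run()"
```

```text
y 14 end x -86.75
y 18 end x -86.0
y 22 end x -86.0
y 25 end x -86.75
y 28 end x -86.75
y 32 end x -86.0
y 36 end x -84.25
y -50 edge x -62.0
y -40 edge x -62.5
y 46 edge x -62.25
y 55 edge x -62.75
y 65 edge x -62.75
y 75 edge x -62.25
line x -57.0
[226 227 227 223 219 219 219 220 223 224 223 226 229 227 224 220 210 196
 191 198 214 229 238 239 239 239 239 239 239 239 239 239 239 239 239 239
 239 239 239 239]
```

The overhang is about 24 mm, by both the end and the bold line. 6 mm more is needed.

send_rows([
  [1, 0.03, -0.2, 0, 0],
  [1, 0.03, -0.2, 0, 0],
  [1, 0.02, -0.2, 0, 0],
  [1, 0, 0, 0, 0],
  [1, 0, 0, 0, 0],
])

```text
clock: 11.25
eef_pos: [0.546, 0.0777, 0.0276]
orientation: [[-0.145, 0.989, -0.0], [0.989, 0.145, 0.0], [0.0, -0.0, -1.0]]
force: [0.2, 0.1, 0.7]
width: 0.0001
grip_force: 0.0
```

```bash
python3 -c "
from e import *
run()
d=bot.get_obs()['eef_pos'][:2]*1000-O; print(d@ex,d@ey)"
```

```text
y 14 end x -91.5
y 18 end x -91.75
y 22 end x -92.5
y 25 end x -92.25
y 28 end x -91.75
y 32 end x -88.5
y 36 end x -92.25
y -50 edge x -62.0
y -40 edge x -62.5
y 46 edge x -62.25
y 55 edge x -62.75
y 65 edge x -62.75
y 75 edge x -62.25
line x -62.75
[218 218 217 222 228 231 229 227 222 218 214 206 195 197 214 231 238 239
 239 239 239 239 239 239 239 239 239 239 239 239 239 239 239 239 239 239
 239 239 239 239]
4.4737229788664425 24.7008476745499
```

The bold line is within about 0.5 mm of the edge. I'll nudge it a last 0.7 mm for margin, then back off and lift.

send_rows([
  [1, 0.01, -0.07, 0, 0],
  [1, 0, 0, 0, 0],
  [1, 0, 0, 0, 0],
  [1, -0.04, 0.3, 0, 0],
  [1, -0.15, 1, 0, 0],
  [1, -0.15, 1, 0, 0],
  [1, 0, 0, 2, 0],
  [1, 0, 0, 4, 0],
  [1, 0, 0, 4, 0],
  [1, -1, 4, 2, 0],
  [1, -1, 4, 0, 0],
  [1, -1, 4, 0, 0],
  [1, -1, 4, 0, 0],
  [1, -1, 4, 0, 0],
  [1, 0, 0, 0, 0],
  [1, 0, 0, 0, 0],
])

```text
clock: 12.88
eef_pos: [0.4921, 0.2994, 0.1456]
orientation: [[-0.15, 0.989, -0.001], [0.989, 0.15, -0.0], [0.0, -0.001, -1.0]]
force: [0.2, 0.1, 0.5]
width: 0.0006
grip_force: 0.0
```

```bash
python3 -c "
from e import *
run(); im=avg('top'); crop(im,225,140,330,225,7,'pics/z.png'); measure(im)"
```

```text
y 14 end x -91.75
y 18 end x -92.75
y 22 end x -92.75
y 25 end x -92.25
y 28 end x -91.75
y 32 end x -88.25
y 36 end x -92.75
y -50 edge x -62.0
y -40 edge x -62.5
y 46 edge x -62.25
y 55 edge x -62.75
y 65 edge x -62.75
y 75 edge x -62.25
line x -62.5
[219 217 215 220 229 233 231 229 225 220 216 208 195 195 212 231 240 241
 241 241 241 241 241 241 241 241 241 241 241 241 241 241 241 241 241 241
 241 241 241 241]
case [571.1  77.1] 124.4 165.9 ang x 98.28
0.031 [312. 212.] world [502.2 -50. ] size 24.9 39.6 in case -115.8 86.5 ang -42.4
0.018 [312. 212.] world [504.1 -49.9] size 25.2 40.1 in case -115.9 84.6 ang -42.4
0.031 [282. 191.] world [554.7  23.3] size 85.4 31.3 in case -50.8 24.0 ang 0.6
0.018 [282. 191.] world [557.3  24.3] size 86.5 31.7 in case -50.2 21.3 ang 0.6
0.031 [290. 175.] world [595.    1.6] size 31.1 27.1 in case -78.1 -12.8 ang 0.2
0.018 [290. 175.] world [598.1   2.4] size 31.5 27.4 in case -77.8 -15.9 ang 0.2
0.031 [258. 166.] world [619.4  80.1] size 57.7 42.1 in case -3.9 -48.2 ang 0.3
0.018 [258. 166.] world [622.8  81.9] size 58.5 42.7 in case -2.7 -51.8 ang 0.3
```

View pics/z.png

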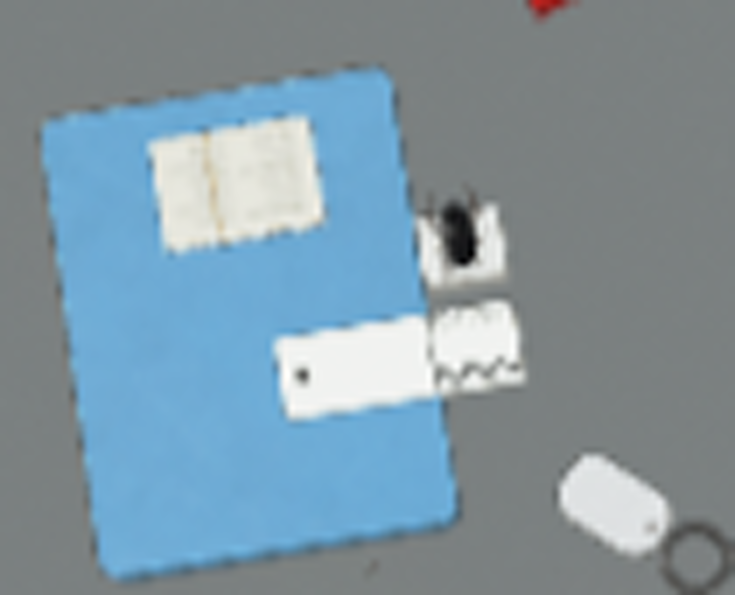

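The bold line lies on the case edge at (287,190), the scale is square to 0.6° with its end at −92.8 mm, and the cube is flush and about 41 mm beside it. I'm handing in.

```bash
python3 -c "
from station import bot
print(bot.hand_in())"
```

```text
the job is handed in; nothing more can be done
None
```

The job is handed in, though no verdict came back: by the last picture the cube is flush and square against the case, and the scale overhangs the edge by about 30 mm, 0.6° off square and about 41 mm to the side of the beetle's cube.

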